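Pack tube pieces in the tacking jig

TASK

One cut piece of rectangular aluminium tube already stands in the channel of the tacking jig: stand the other two on end in the channel beside it, broad faces together, then slide the red end stop up until all three are held snug against the blue fixed end with no gaps. Leave the other things on the table where they are.

Things in the scene. Friction and masses are not known exactly. Their poses are not given: they have to be found in the camera images.
- jig: tacking jig fixed to the table: a steel channel open at the top. Origin on the table under the channel's middle; z up, y along the channel, x across. Base plate x -50 to 50, y -170 to 130 mm; its top, the channel floor, is 12 mm above the table. Side rails: inner faces x = -34 and 34 mm, outer -42 and 42, y -100 to 100, top edge 97 mm above the table. A tube stood in it reaches 132 mm.
- fixed_end (a point): middle of the foot of the jig's blue fixed end, on its inner face at the channel floor (jig x 0, y +100 mm, 12 mm above the table); axes as the jig's. The blue plate is 84 mm wide, 12 mm thick, top edge 137 mm above the table. The row of tubes is packed against its inner (-y) face.
- end_stop (a joint): position of the red sliding end stop in m: 0 fully back, growing as it slides along the jig's +y towards the blue fixed end (travel 0.13). Its front face is at jig y = -0.090 + value, so the free length is 0.190 - value: three tubes side by side (90 mm) are snug at 0.100. About 3 N of friction, no spring; it stays where it is left.
- stop_back (a point): middle of the upper edge of the red end stop's back (-y) face; axes as the jig's. The stop is an upright plate 60 mm wide (x), 12 mm thick (y), top edge 137 mm above the table, with a low foot behind (30 mm deep, up to 20 mm above the table) and a thin gusset (8 mm wide, 25 mm deep, up to 70 mm above the table). A push on the back face towards +y slides it.
- tube_lying: a cut piece of bare aluminium rectangular tube like the others (60 x 30 mm section, 120 mm long, 3 mm wall, open ends, about 0.17 kg), lying on a broad face at the start, 30 mm high. Origin at its centre; x along its 120 mm length, y along its 60 mm width, z along its 30 mm thickness. The two ends are alike.
- tube_a: a cut piece of bare aluminium rectangular tube, 60 x 30 mm section, 120 mm long, 3 mm wall, open at both ends, about 0.17 kg, standing on one end at the start. Origin at its centre (60 mm above the surface it stands on); z along its 120 mm length, y along its 60 mm width, x along its 30 mm thickness. The two ends are alike.
- tube_b: a cut piece of bare aluminium rectangular tube, 60 x 30 mm section, 120 mm long, 3 mm wall, open at both ends, about 0.17 kg, already standing in the jig's channel near the blue end at the start, broad faces across the channel. Origin at its centre (60 mm above the surface it stands on); z along its 120 mm length, y along its 60 mm width, x along its 30 mm thickness. The two ends are alike.
- tin: small green tin with a brass lid, a bystander, 44 mm across, 40 mm high; origin under its middle.
- hammer: hammer with an orange handle lying on the table, a bystander, 290 mm long along its x, head at +x; head 90 mm wide, handle 25 mm, 26 mm high; origin under its middle.
- spray: white and blue spray can standing upright, a bystander, 52 mm across, 120 mm high; origin under its middle.
- flange: dark steel flange ring lying flat, a bystander, 90 mm across, 18 mm high; origin under its middle.
- pliers: blue-handled pliers lying flat, a bystander, 165 mm long along its x, 60 mm wide, 12 mm high; origin under its middle.
- magnet: red arrow-shaped welding magnet lying flat, a bystander, 75 x 76 mm, 16 mm high; origin under its middle.
- grinder: blue angle grinder lying on the table, a bystander, 270 mm long along its x (head at +x), up to 180 mm wide with its black side handle towards -y, 70 mm high; origin under its middle.

How it is judged:
By the outcome, as a careful person would: the job done as asked, in the order asked, and still so for the second after the job is handed in, with the robot touching nothing.
It also fails if it takes over 72 s, if anything falls off the work surface, if the arm or the gripper's body presses on something with over 40 N, if the wrist force passes 120 N, or if a joint passes its speed limit or range.

ROBOT

A 6-joint arm with a two-finger parallel gripper is mounted at the origin on the work surface. World frame = base frame: x ahead of the robot, y to its left, z up, the work surface at z = 0. Lengths are in mm, angles in rad, forces in N, time in s.
With the tool pointing down it reaches from about 275 to 750 mm from the base axis. Payload 10.2 kg.
Tool frame: the origin (TCP) lies midway between the tips of the shut fingers; the grasp point (between the pads) lies 19 mm behind it; z points along the fingers, y is the line along which they close (so a half turn about z gives the same grasp; the last joint's range is limited). The gripper opens to 85 mm and grips with 20 to 120 N. Pads are 22 mm wide; open, the fingers measure 114 mm over their backs; the gripper's body (76 mm by 85 mm) begins 54 mm behind the grasp point. The pads swing forward as they close: fully open they stand 13 mm farther back than shut.
Start: joints at [-0.223, 0.313, 1.498, -0, 1.331, -0.223], TCP at [525.006, -0.013, 231.294] pointing down, gripper open.
Joint ranges: [-2.94, 2.94], [-0.97, 2.17], [0.19, 2.56], [-1.23, 4.37], [0.02, 3.11], [-2.88, 2.88]. Speed limits (rad/s): [2.39, 2.39, 3.01, 3.14, 3.14, 3.14].

INTERFACE

Orientations are given as a unit quaternion [w, x, y, z].
In Python, from rig import ctrl gives the robot as it stands.
- The arm moves only by the tool send_rows, never from a script. Its argument "targets" is a list of rows, each a list of 7 numbers: the closure, from -1 (fully open) to 1 (shut), so that 0 is half open, then the shift along the tool's x, y, z in m, then the turn, a rotation vector about the tool's x, y, z in rad. In form: [[claw, dx, dy, dz, ax, ay, az], ...]. A call has exactly 10 rows; each row shifts and turns the commanded pose from where the row before left it, along the tool's axes as they then stand; what a row does not reach is not made up. A row lasts 1/8 s, in which the tool goes at most 62.5 mm and 10.7 degrees, less where a joint would pass 70% of its speed; a pose out of reach is approached as far as the arm can. A call with a gripper value outside its range is refused whole. The fingers move at their own pace and stop on an object; "squeeze" is the grip in N (left out, the last holds). Time passes only in rows, so rows that do not move let the fingers close, or fill a call up. It gives the time, the measured TCP pose, the force, the opening and the grip force at its end, in the units of the state.
- ctrl.sense(): the state, without advancing time (a new reading comes with each control period).
- ctrl.capture(name): name is "scene" or "side" or "wrist"; returns a dict with "img" (400x640x3 uint8, red, green, blue), "camera_matrix" (3x3 intrinsics, pixels), "R" (3x3) and "t" (3): a world point X has camera coordinates R X + t. Camera axes: x right, y down, z forward; pixel columns grow to the right and rows downward; lengths in mm; the calibration is good to about 2 mm. The wrist camera is an equidistant fisheye: a pixel r from the principal point sees the ray r / f radians off the axis. A picture is of the moment at which its call begins. There is no depth.
- ctrl.finish_job(): hands the job in; it is judged then, once.
Trained networks look in a picture, given as the dict that the camera call returned (one of the last four; its "shot" number tells which), for a name from the list of things; names that differ only in an ending like _2 or _b are one class to them, and where a whole thing is asked for, a point or a joint stands for the part that bears it (a point fixed in the world has none). Each returns a list of dicts, best first, with "score" (0 to 1); they miss things now and then, are a little off and sometimes report something else, mostly with a low value. They report only what shows in the picture. A call takes as long as a camera call.
- ctrl.boxes_of(query, picture): "extent" ([left, top, width, height] in pixels, round what is visible of it).
- ctrl.landmark_of(query, picture): "point" ([column, row] in pixels: a listed point, or the origin of a listed thing).
The state is a dict: "time_s": time; "joints": joint angles; "dq": joint speeds; "tau": joint torques, N m; "eef_pos": TCP position; "ee_rot": TCP orientation; "force": force on the tool from outside, world axes, zero at the start; "wrist_torque": the same for the moment, N m; "grip_width": opening from 0.0 (shut) to 1.0 (fully open); "grip_force": force on a finger pad.
Only numpy, scipy, OpenCV 4.12 (cv2) and the standard library are available. Lean on these libraries where they do the work, as an engineer would, in place of code of your own. Each camera call takes 0.05 s, during which the arm holds its last target. There are 200 camera calls.

## Working session

There is one attempt and no reset: what is moved stays moved. The work goes in short steps, Python scripts to look and compute and a tool call to move; the robot and the scene stay as the last step left them, time stands still between calls to the robot, and variables do not carry over. Pictures are saved under pics/ and viewed, at most 10 in all, crops included, and the job is handed in when it is done.

Besides the shell and the picture viewer there is one more tool, called after "Call:" as a command line: name --pt "numbers of a row" for each row, then --argument value for the rest. send_rows: Moves the arm, as the interface text tells. Its arguments: {"type":"object","properties":{"targets":{"type":"array"},"squeeze":{"type":"number"}},"required":["targets"]}

```bash
ls; mkdir -p pics
python3 - <<'E'
from rig import ctrl
import cv2,numpy as np
s=ctrl.sense();print(s['eef_pos'],s['ee_rot'],s['grip_width'],s['time_s'])
ims=[]
for n in ['scene','side']:
    c=ctrl.capture(n);ims.append(c['img']);print(n,c['camera_matrix'],c['R'],c['t'])
    for q in ['jig','fixed_end','stop_back','tube_lying','tube_a','tube_b','tin','hammer','spray','flange','pliers','magnet','grinder']:
        print(q,[(np.round(d['point']).tolist(),round(d['score'],2)) for d in ctrl.landmark_of(q,c)[:3]], [(np.round(d['extent']).tolist(),round(d['score'],2)) for d in ctrl.boxes_of(q,c)[:3]] if 'tube' in q else '')
    cv2.imwrite(f'pics/{n}0.png',c['img'][:,:,::-1])
E
```

```text
pics
[5.24735646e+02 4.41605888e-02 2.30727605e+02] [-5.54113310e-04  7.07113237e-01  7.07100015e-01 -3.63435210e-04] 1.0048810261656662 0.0
scene [[452.3671844    0.         317.97845879]
 [  0.         452.3671844  198.69720115]
 [  0.           0.           1.        ]] [[-0.87161602  0.4897575  -0.02056933]
 [ 0.2909402   0.4830997  -0.82581383]
 [-0.39451148 -0.72577701 -0.56356759]] [ 541.19424316  -11.2314785  1692.8695533 ]
jig [([380.0, 282.0], 0.79)] 
fixed_end [([392.0, 307.0], 0.61)] 
stop_back [([371.0, 226.0], 0.61), ([351.0, 198.0], 0.41), ([379.0, 280.0], 0.19)] 
tube_lying [([294.0, 187.0], 0.66)] [([277.0, 179.0, 31.0, 21.0], 0.78)]
tube_a [([351.0, 204.0], 0.84), ([387.0, 280.0], 0.76)] [([373.0, 253.0, 28.0, 23.0], 0.87), ([345.0, 188.0, 23.0, 37.0], 0.62)]
tube_b [([351.0, 204.0], 0.84), ([387.0, 280.0], 0.76)] [([373.0, 253.0, 28.0, 23.0], 0.87), ([345.0, 188.0, 23.0, 37.0], 0.62)]
tin [([320.0, 217.0], 0.48)] 
hammer [([446.0, 277.0], 0.88)] 
spray [([304.0, 239.0], 0.91), ([448.0, 276.0], 0.43)] 
flange [([351.0, 197.0], 0.4)] 
pliers [([252.0, 242.0], 0.76)] 
[... 317 characters left out ...]
.58559549 -0.71062864]] [403.44479215 385.82842414 759.92686424]
jig [([253.0, 326.0], 0.82), ([311.0, 184.0], 0.2)] 
fixed_end [([210.0, 350.0], 0.72), ([288.0, 227.0], 0.61)] 
stop_back [([279.0, 268.0], 0.96)] 
tube_lying [([368.0, 183.0], 0.6)] [([348.0, 168.0, 36.0, 34.0], 0.73)]
tube_a [([225.0, 327.0], 0.86)] [([350.0, 223.0, 21.0, 46.0], 0.89), ([206.0, 298.0, 35.0, 50.0], 0.85)]
tube_b [([225.0, 327.0], 0.86)] [([350.0, 223.0, 21.0, 46.0], 0.89), ([206.0, 298.0, 35.0, 50.0], 0.85)]
tin [([337.0, 224.0], 0.83)] 
hammer [] 
spray [([289.0, 228.0], 0.73)] 
flange [([402.0, 237.0], 0.75)] 
pliers [([268.0, 192.0], 0.68)] 
magnet [([311.0, 183.0], 0.46)] 
grinder [([400.0, 160.0], 0.91)]
```

```bash
cat > h.py <<'E'
import numpy as np,cv2
from rig import ctrl
def ray(c,p):
    K,R,t=[np.array(c[k],float) for k in('camera_matrix','R','t')]
    d=np.linalg.inv(K)@np.array([p[0],p[1],1.])
    if c.get('fish'):
        r=np.hypot(d[0],d[1]); d=np.array([d[0]/r*np.sin(r),d[1]/r*np.sin(r),np.cos(r)]) if r>1e-9 else np.array([0,0,1.])
    return -R.T@t, R.T@d
def onz(c,p,z):
    o,d=ray(c,p); return o+d*(z-o[2])/d[2]
def proj(c,X):
    K,R,t=[np.array(c[k],float) for k in('camera_matrix','R','t')]
    X=np.atleast_2d(X)@R.T+t
    if c.get('fish'):
        r=np.linalg.norm(X[:,:2],axis=1); th=np.arctan2(r,X[:,2]); q=X[:,:2]/r[:,None]*th[:,None]
    else: q=X[:,:2]/X[:,2:]
    return q*[K[0,0],K[1,1]]+[K[0,2],K[1,2]]
def cap(n):
    c=dict(ctrl.capture(n)); 
    if n=='wrist': c['fish']=1
    return c
E
python3 - <<'E'
from h import *
c=cap('scene');d=cap('side')
a=cv2.resize(c['img'][140:340,230:490],None,fx=3,fy=3,interpolation=cv2.INTER_CUBIC)[:, :780]
b=cv2.resize(d['img'][120:400,150:470],None,fx=2.1,fy=2.1,interpolation=cv2.INTER_CUBIC)
cv2.imwrite('pics/a.png',a[:,:,::-1]);cv2.imwrite('pics/b.png',b[:,:,::-1])
print('scene cam', ray(c,(0,0))[0],'side',ray(d,(0,0))[0])
for n,z,ps,pd in [('jig',0,(380,282),(253,326)),('fixed',12,(392,307),(210,350)),('stop',137,(371,226),(279,268)),('lying',15,(294,187),(368,183)),('a',60,(351,204),None),('b',72,(387,280),(225,327)),('tin',0,(320,217),(337,224)),('spray',0,(304,239),(289,228)),('pliers',0,(252,242),(268,192)),('flange',0,None,(402,237)),('magnet',0,(263,219),(311,183)),('grinder',0,(281,171),(400,160)),('hammer',0,(446,277),None)]:
    print(n,*[np.round(onz(k,p,z)) for k,p in((c,ps),(d,pd)) if p])
E
```

```text
scene cam [1142.83773786  969.01778211  955.90330176] side [193.36639907 445.97239333 807.98401734]
jig [530. 211.   0.] [530. 206.   0.]
fixed [566. 315.  12.] [566. 303.  12.]
stop [506. 119. 137.] [514. 115. 137.]
lying [ 524. -360.   15.] [ 540. -357.   15.]
a [434. -98.  60.]
b [555. 272.  72.] [547. 262.  72.]
tin [ 524. -158.    0.] [ 536. -166.   -0.]
spray [630. -79.   0.] [641. -75.   0.]
pliers [ 785. -153.   -0.] [ 786. -156.    0.]
flange [ 359. -230.    0.]
magnet [ 703. -251.   -0.] [ 698. -267.   -0.]
grinder [ 505. -518.    0.] [ 512. -539.    0.]
hammer [350. 293.   0.]
```

View pics/a.png

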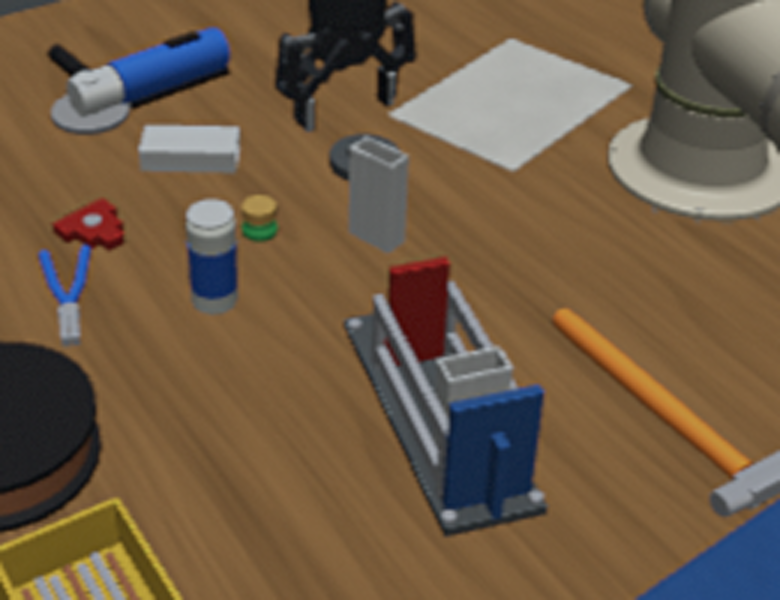

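View pics/b.png

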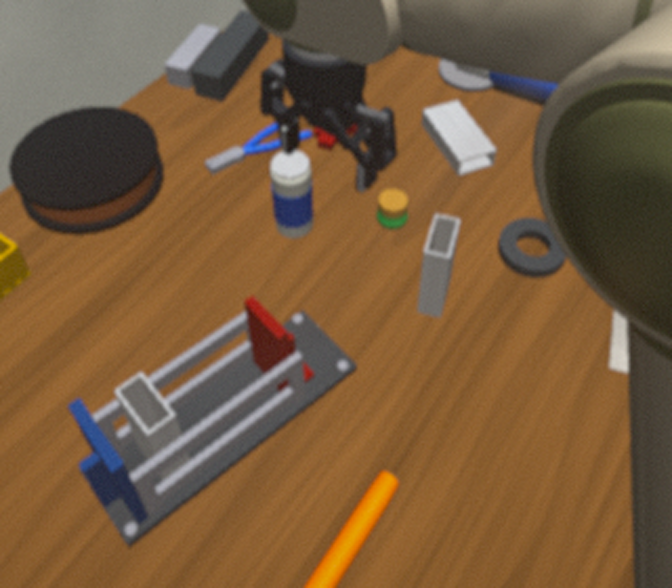

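Run:
```python
from h import *
c=cap('wrist');print(c['camera_matrix'],c['R'],c['t'],ray(c,(0,0))[0])
for q,z in [('jig',0),('fixed_end',12),('stop_back',137),('tube_lying',15),('tube_a',60),('tin',0),('spray',0),('flange',0)]:
    for d in ctrl.landmark_of(q,c)[:2]: print(q,np.round(d['point']),round(d['score'],2),np.round(onz(c,d['point'],z)),np.round(onz(c,d['point'],72)))
cv2.imwrite('pics/w0.png',c['img'][:,:,::-1])
```

```text
[[309.70691629   0.         320.75443672]
 [  0.         309.70691629 202.99038046]
 [  0.           0.           1.        ]] [[ 9.99998921e-01 -1.45068638e-03 -2.32947820e-04]
 [-1.31090419e-03 -9.52529797e-01  3.04442553e-01]
 [-6.63540404e-04 -3.04441919e-01 -9.52530670e-01]] [-525.79200123  -39.23740289  381.0954717 ] [525.99286947  77.88388212 374.82817806]
jig [330.   7.] 0.83 [537. 204.   0.] [535. 180.  72.]
jig [404. 229.] 0.53 [638. -79.   0.] [616. -49.  72.]
stop_back [308.  53.] 0.71 [516. 120. 137.] [514. 131.  72.]
tube_a [240. 253.] 0.57 [432. -84.  60.] [436. -78.  72.]
tin [330. 284.] 0.74 [ 539. -163.    0.] [ 537. -117.   72.]
spray [406. 227.] 0.76 [640. -76.   0.] [618. -47.  72.]
flange [212. 308.] 0.55 [ 356. -214.    0.] [ 389. -158.   72.]
flange [409. 228.] 0.52 [644. -77.   0.] [622. -47.  72.]
```

View pics/w0.png

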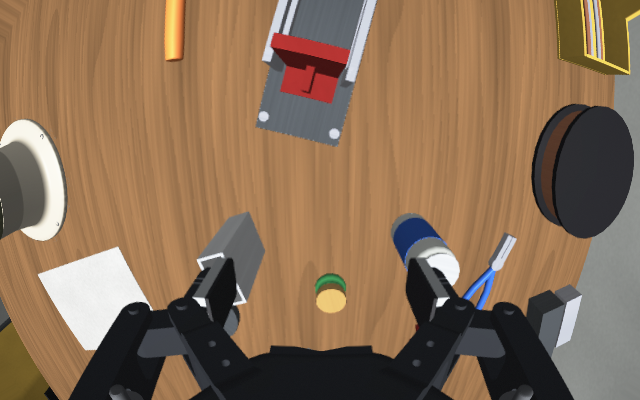

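Run:
```python
from h import *
c=cap('wrist')
for n,p,z in [('L',(257,124),12),('R',(338,143),12),('a1',(250,212),0),('a2',(265,250),0),('a3',(214,236),0),('t1',(240,256),120),('t2',(245,303),120),('t3',(202,258),120),('stopTL',(274,33),137),('stopTR',(351,52),137)]:
    print(n,np.round(onz(c,p,z)))
```

```text
L [451.  60.  12.]
R [546.  36.  12.]
a1 [433. -54.   0.]
a2 [ 450. -109.    0.]
a3 [379. -89.   0.]
t1 [449. -56. 120.]
t2 [ 448. -111.  120.]
t3 [410. -60. 120.]
stopTL [491. 137. 137.]
stopTR [549. 121. 137.]
```

Call:
send_rows --pt "-1 -0.021 -0.024 -0.015 0 0 0" --pt "-1 -0.021 -0.024 -0.015 0 0 0" --pt "-1 -0.021 -0.024 -0.01 0 0 0" --pt "-1 -0.021 -0.024 0 0 0 0" --pt "-1 0 0 0 0 0 0.18" --pt "-1 0 0 0 0 0 0.18" --pt "-1 0 0 0 0 0 0.18" --pt "-1 0 0 0 0 0 0.18" --pt "-1 0 0 0 0 0 0.18" --pt "-1 0 0 0 0 0 0.18" --squeeze 40

```text
time_s: 3.55
eef_pos: [429.0, -84.0, 271.3]
ee_rot: [0.0, 0.971, 0.24, 0.0]
force: [-0.2, -0.5, -0.1]
grip_width: 0.997
grip_force: 0.0
```

Run:
```python
from h import *
s=ctrl.sense();print(s['eef_pos'],s['ee_rot'],s['joints'],s['time_s'])
c=cap('wrist');print(ray(c,(0,0))[0])
for d in ctrl.boxes_of('tube_a',c)[:2]: print(d)
for d in ctrl.landmark_of('tube_a',c)[:2]: print(d,np.round(onz(c,d['point'],60)))
np.save('w1.npy',c,allow_pickle=True)
im=c['img'].copy()
cv2.imwrite('pics/w1.png',im[:,:,::-1])
```

```text
[428.99036192 -84.03203568 271.34854116] [4.15513679e-05 9.70765642e-01 2.40029298e-01 4.60512061e-05] [-4.62720314e-01  8.65661953e-02  1.67041595e+00 -3.65535565e-06
  1.38448651e+00  6.23284625e-01] 3.55
[499.20035844 -47.88601446 414.88911498]
{'extent': [115.2, 0.1, 34.7, 12.0], 'score': 0.72}
{'extent': [291.5, 156.0, 64.1, 55.3], 'score': 0.67}
{'point': [324.0, 175.6], 'score': 0.73} [430. -88.  60.]
```

View pics/w1.png

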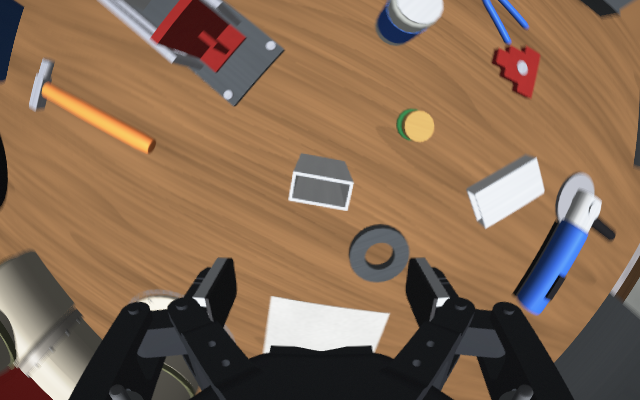

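Run:
```python
from h import *
c=np.load('w1.npy',allow_pickle=True).item()
def f(ps,z): 
    q=np.array([onz(c,p,z)[:2] for p in ps]);print(np.round(q).tolist(),q.mean(0).round(1))
    for i in range(len(q)): 
        e=q[(i+1)%len(q)]-q[i];print('  len %.0f az %.1f'%(np.hypot(*e),np.degrees(np.arctan2(e[1],e[0]))))
f([(296,172),(353,182),(347,210),(289,200)],120)
# lying: enlarge
cv2.imwrite('pics/w1z.png',cv2.resize(c['img'][130:250,440:620],None,fx=4,fy=4,interpolation=cv2.INTER_CUBIC)[:,:,::-1])
f([(283,50),(235,104)],12)
```

```text
[[432.0, -55.0], [449.0, -110.0], [421.0, -118.0], [403.0, -62.0]] [426.5 -86.4]
  len 57 az -72.5
  len 30 az -162.5
  len 59 az 107.4
  len 30 az 12.7
[[544.0, 30.0], [453.0, 55.0]] [498.5  42.9]
  len 94 az 164.6
  len 94 az -15.4
```

View pics/w1z.png

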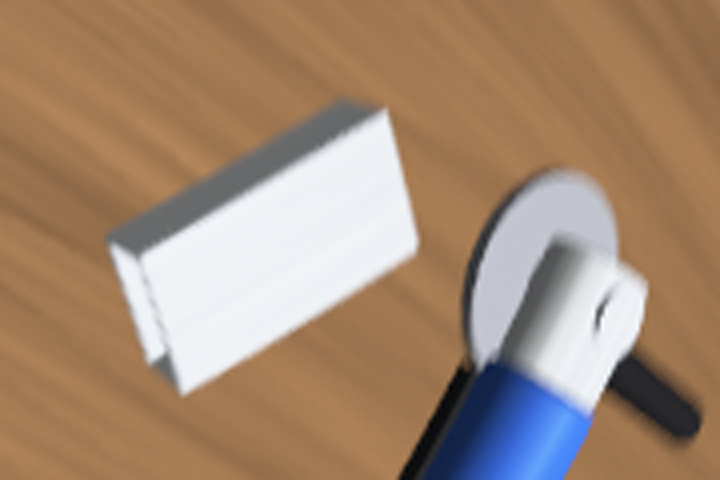

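Call:
send_rows --pt "-1 0 0 0.02 0 0 0.18" --pt "-1 -0.003 0.0015 0.03 0 0 0" --pt "-1 0 0 0.03 0 0 0" --pt "-1 0 0 0.03 0 0 0" --pt "-1 0 0 0.03 0 0 0" --pt "-1 0 0 0.028 0 0 0" --pt "-1 0 0 0.02 0 0 0" --pt "1 0 0 0 0 0 0" --pt "1 0 0 0 0 0 0" --pt "1 0 0 0 0 0 0" --squeeze 60

```text
time_s: 4.95
eef_pos: [426.9, -86.5, 84.0]
ee_rot: [0.0, 0.988, 0.155, 0.001]
force: [0.9, 0.7, -2.1]
grip_width: 0.695
grip_force: 64.6
```

Run:
```python
from h import *
c=np.load('w1.npy',allow_pickle=True).item()
q=np.array([onz(c,p,30)[:2] for p in [(536.75,157),(544.5,190.75),(485.5,228.25),(473.75,193.75)]]);print(q.round(),q.mean(0))
for i in range(4): 
    e=q[(i+1)%4]-q[i];print('  len %.0f az %.1f'%(np.hypot(*e),np.degrees(np.arctan2(e[1],e[0]))))
print(ctrl.sense()['force'],ctrl.sense()['joints'])
```

```text
[[ 604. -357.]
 [ 571. -406.]
 [ 469. -341.]
 [ 502. -289.]] [ 536.45031824 -348.21866326]
  len 59 az -124.2
  len 121 az 147.2
  len 61 az 57.2
  len 123 az -33.7
[ 0.94647701  0.73959525 -2.14048067] [-4.70162443e-01  3.11326374e-01  1.93781417e+00 -7.11268746e-05
  8.91139001e-01  7.88891079e-01]
```

Call:
send_rows --pt "1 0 0 -0.02 0 0 0" --pt "1 0 0 -0.03 0 0 0" --pt "1 0 0 -0.035 0 0 -0.169" --pt "1 0 0 -0.035 0 0 -0.169" --pt "1 0 0 -0.035 0 0 -0.169" --pt "1 0 0 0 0 0 -0.169" --pt "1 0 0 0 0 0 -0.169" --pt "1 0 0 0 0 0 -0.169" --pt "1 0.03 0.003 0 0 0 0" --pt "1 0.035 0.004 0 0 0 0"

```text
time_s: 6.2
eef_pos: [449.4, -24.5, 238.8]
ee_rot: [0.0, 0.789, 0.615, 0.0]
force: [0.8, -0.1, -1.4]
grip_width: 0.695
grip_force: 65.1
```

Call:
send_rows --pt "1 0.035 0.004 0 0 0 0" --pt "1 0.035 0.004 0 0 0 0" --pt "1 0.035 0.004 0 0 0 0" --pt "1 0.035 0.004 0 0 0 0" --pt "1 0.035 0.004 0 0 0 0" --pt "1 0.035 0.004 0 0 0 0" --pt "1 0.033 0.004 0 0 0 0" --pt "1 0.025 0.003 0 0 0 0" --pt "1 0 0 0 0 0 0" --pt "1 0 0 0 0 0 0"

```text
time_s: 7.45
eef_pos: [544.3, 226.8, 238.4]
ee_rot: [0.0, 0.788, 0.615, -0.0]
force: [-0.4, -0.1, -1.5]
grip_width: 0.697
grip_force: 65.2
```

Run:
```python
from h import *
s=ctrl.sense();print(s['eef_pos'],s['ee_rot'],s['joints'],s['grip_width'])
c=cap('wrist');np.save('w2.npy',c,allow_pickle=True)
cv2.imwrite('pics/w2.png',c['img'][:,:,::-1])
```

```text
[544.3357372  226.81195171 238.4282749 ] [ 7.11995720e-05  7.88478965e-01  6.15061701e-01 -1.45320688e-04] [ 1.96392802e-01  4.52950950e-01  1.27883472e+00 -2.61188614e-04
  1.41000264e+00  4.42302517e-01] 0.6968580898649603
```

View pics/w2.png

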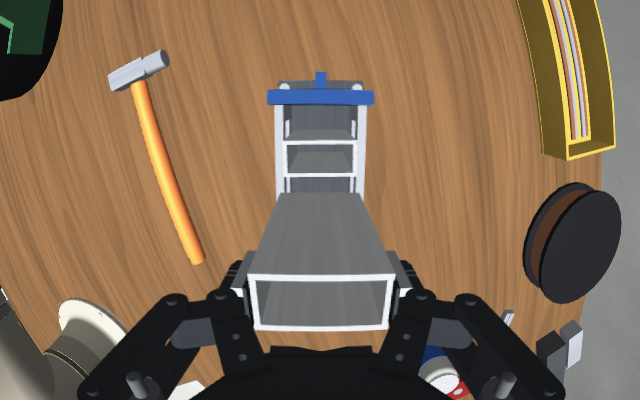

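Run:
```python
from h import *
c=np.load('w2.npy',allow_pickle=True).item()
print('cam',ray(c,(0,0))[0])
y=np.radians(75.9);A=np.array([[np.cos(y),np.sin(y)],[np.sin(y),-np.cos(y)]]) # tool x,y
P=np.array([544.3,226.8])
for n,p,z in [('blueL',(267,104),137),('blueR',(374,104),137),('bL',(284,143),132),('bR',(355,142),132),('bl',(283,176),132),('br',(358,176),132),('rLo',(276,190),97),('rLi',(283,190),97),('rRi',(358,190),97),('rRo',(366,190),97),('rLi2',(285,110),97),('rRi2',(358,110),97),('heldL',(249,276),275),('heldR',(394,276),275)]:
    w=onz(c,p,z)[:2]; 
    if 'held' in n: w=onz(c,p,275-0)[:2]
    print(n,w.round(),(A@(w-P)).round(1))
g=c['img'][185:192].mean(0).mean(1).round().astype(int);print(list(zip(range(268,292),g[268:292])),list(zip(range(348,374),g[348:374])))
```

```text
cam [564.39027552 302.38618366 381.94608726]
blueL [524. 316.] [ 81.4 -41.3]
blueR [606. 295.] [81.3 42.7]
bL [528. 282.] [ 49.3 -28.9]
bR [584. 268.] [50.  28.6]
bl [520. 255.] [ 21.8 -30.5]
br [580. 240.] [21.7 31.8]
rLo [503. 237.] [  0.1 -42.2]
rLi [510. 236.] [  0.1 -35.4]
rRi [580. 218.] [ 0.  36.5]
rRo [587. 216.] [ 0.1 44.3]
rLi2 [532. 308.] [ 75.9 -31.6]
rRi2 [597. 292.] [75.9 34.8]
heldL [520. 246.] [ 12.7 -28.4]
heldR [577. 232.] [12.6 30.9]
[(268, np.int64(122)), (269, np.int64(124)), (270, np.int64(125)), (271, np.int64(126)), (272, np.int64(126)), (273, np.int64(129)), (274, np.int64(131)), (275, np.int64(156)), (276, np.int64(203)), (277, np.int64(225)), (278, np.int64(225)), (279, np.int64(225)), (280, np.int64(225)), (281, np.int64(225)), (282, np.int64(225)), (283, np.int64(208)), (284, np.int64(151)), (285, np.int64(81)), (286, np.int64(144)), (287, np.int64(208)), (288, np.int64(224)), (289, np.int64(204)), (290, np.int64(141)), (291, np.int64(81))] [(348, np.int64(91)), (349, np.int64(116)), (350, np.int64(191)), (351, np.int64(224)), (352, np.int64(212)), (353, np.int64(144)), (354, np.int64(95)), (355, np.int64(159)), (356, np.int64(208)), (357, np.int64(225)), (358, np.int64(225)), (359, np.int64(225)), (360, np.int64(225)), (361, np.int64(225)), (362, np.int64(225)), (363, np.int64(205)), (364, np.int64(145)), (365, np.int64(118)), (366, np.int64(115)), (367, np.int64(114)), (368, np.int64(115)), (369, np.int64(117)), (370, np.int64(117)), (371, np.int64(117)), (372, np.int64(117)), (373, np.int64(118))]
```

Call:
send_rows --pt "1 0.002 0 0.025 0 0 0" --pt "1 0 0 0.025 0 0 0" --pt "1 0 0 0.025 0 0 0" --pt "1 0 0 0.025 0 0 0" --pt "1 0 0 0.015 0 0 0" --pt "1 0 0 0.01 0 0 0" --pt "1 0 0 0.01 0 0 0" --pt "1 0 0 0.004 0 0 0" --pt "1 0 0 0.002 0 0 0" --pt "1 0 0 0 0 0 0"

```text
time_s: 8.75
eef_pos: [545.1, 229.4, 97.5]
ee_rot: [0.0, 0.788, 0.615, 0.0]
force: [0.8, -0.5, -2.6]
grip_width: 0.694
grip_force: 65.2
```

Call:
send_rows --pt "-1 0 0 0 0 0 0" --pt "-1 0 0 0 0 0 0" --pt "-1 0 0 -0.02 0 0 0" --pt "-1 0 0 -0.035 0 0 0" --pt "-1 0 0 -0.035 0 0 -0.177" --pt "-1 0 0 -0.03 0 0 -0.177" --pt "-1 0 0 -0.02 0 0 -0.177" --pt "-1 0 0 0 0 0 -0.177" --pt "-1 0 0 0 0 0 -0.177" --pt "-1 0 0 0 0 0 -0.177"

```text
time_s: 10.0
eef_pos: [545.1, 229.3, 237.6]
ee_rot: [0.0, 0.366, 0.931, 0.0]
force: [0.2, 0.7, 0.5]
grip_width: 0.999
grip_force: 0.0
```

Call:
send_rows --pt "-1 -0.01 -0.025 0 0 0 -0.177" --pt "-1 -0.024 -0.052 0 0 0 0" --pt "-1 -0.024 -0.052 0 0 0 0" --pt "-1 -0.024 -0.052 0 0 0 0" --pt "-1 -0.024 -0.052 0 0 0 0" --pt "-1 -0.024 -0.052 0 0 0 0" --pt "-1 -0.024 -0.052 0 0 0 0" --pt "-1 -0.024 -0.052 0 0 0 0" --pt "-1 -0.024 -0.052 0 0 0 0" --pt "-1 -0.024 -0.045 0 0 0 0"

```text
time_s: 11.25
eef_pos: [463.7, -301.9, 237.7]
ee_rot: [0.0, 0.285, 0.958, -0.0]
force: [0.2, 0.4, -0.2]
grip_width: 1.0
grip_force: 0.0
```

Run:
```python
from h import *
s=ctrl.sense();print(s['eef_pos'],s['ee_rot'],s['joints'],s['grip_width'])
c=cap('wrist');np.save('w3.npy',c,allow_pickle=True);d=cap('side')
i=np.vstack([cv2.resize(c['img'],(480,300),interpolation=cv2.INTER_AREA),cv2.resize(d['img'][200:400,150:470],(480,300),interpolation=cv2.INTER_CUBIC)])
cv2.imwrite('pics/w3.png',i[:,:,::-1])
```

```text
[ 463.74195222 -301.94836598  237.71473093] [ 3.48104185e-04  2.85224928e-01  9.58460529e-01 -1.84017577e-04] [-7.88903828e-01  3.70801742e-01  1.40042095e+00  1.07501341e-05
  1.36958254e+00 -1.78122006e+00] 1.0004651557855135
```

View pics/w3.png

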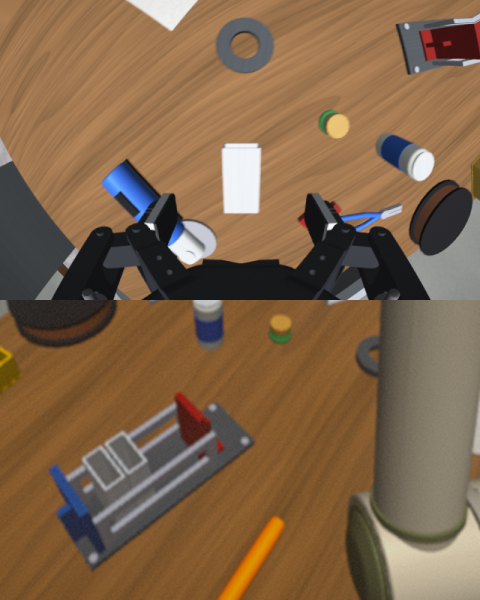

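Run:
```python
from h import *
c=np.load('w3.npy',allow_pickle=True).item()
g=c['img'][170:300,270:370]; m=(g.min(2)>205).astype(np.uint8)
k,_=cv2.findContours(m,0,1);k=max(k,key=cv2.contourArea)+np.array([270,170])
r=cv2.boxPoints(cv2.minAreaRect(k));print(r,k.min((0,1)),k.max((0,1)))
ap=cv2.approxPolyDP(k,4,True)[:,0];print(ap.tolist())
q=np.array([onz(c,p,30)[:2] for p in ap]);print(q.round(1).tolist(),q.mean(0))
for i in range(len(q)): 
    e=q[(i+1)%len(q)]-q[i];print('  len %.0f az %.1f'%(np.hypot(*e),np.degrees(np.arctan2(e[1],e[0]))))
```

```text
[[297. 192.]
 [346. 192.]
 [346. 283.]
 [297. 283.]] [297 192] [346 283]
[[302, 192], [297, 199], [299, 282], [342, 283], [346, 198], [342, 192]]
[[470.0, -332.0], [473.9, -341.9], [570.0, -405.7], [602.8, -358.7], [504.8, -292.5], [495.9, -292.6]] [ 519.55321099 -337.2454051 ]
  len 11 az -68.5
  len 115 az -33.6
  len 57 az 55.2
  len 118 az 146.0
  len 9 az -179.6
  len 47 az -123.2
```

Call:
send_rows --pt "-1 -0.027 0 0.04 0 0 0.012" --pt "-1 -0.0265 0 0.04 0 0 0" --pt "-1 0 0 0 0 -0.157 0" --pt "-1 0 0 0 0 -0.157 0" --pt "-1 0 0 0 0 -0.157 0" --pt "-1 0 0 0 0 -0.157 0" --pt "-1 0 0 0 0 -0.157 0" --pt "-1 0.021 0 0.021 0 0 0" --pt "-1 0.021 0 0.021 0 0 0" --pt "-1 0 0 0 0 0 0"

```text
time_s: 12.6
eef_pos: [511.8, -320.3, 99.6]
ee_rot: [0.333, 0.266, 0.9, -0.087]
force: [0.0, 0.9, -0.1]
grip_width: 1.003
grip_force: 0.0
```

Run:
```python
from h import *
from scipy.spatial.transform import Rotation as Ro
s=ctrl.sense();q=s['ee_rot'];R=Ro.from_quat(np.r_[q[1:],q[0]]).as_matrix()
print(s['eef_pos'],R.round(3),s['joints'])
print('to go',(R.T@(np.array([509,-331,7])-s['eef_pos'])).round(1))
```

```text
[ 511.78045558 -320.32591819   99.5692734 ] [[-0.636  0.537  0.554]
 [ 0.422  0.843 -0.333]
 [-0.646  0.022 -0.763]] [-0.83410838  0.40289603  1.96133103  1.10315351  0.21027649 -2.85744843]
to go [ 57.1 -12.5  72.7]
```

Call:
send_rows --pt "-1 0 0 0 0 0.08 0" --pt "-1 0 0 0 0 0.08 0" --pt "-1 0 0 0 0 0.08 0" --pt "-1 0 0 0 0 0.06 0" --pt "-1 0 0 0 0 0 0" --pt "-1 0 0 0 0 0 0" --pt "-1 0 0 0 0 0 0" --pt "-1 0 0 0 0 0 0" --pt "-1 0 0 0 0 0 0" --pt "-1 0 0 0 0 0 0"

```text
time_s: 13.85
eef_pos: [514.8, -319.3, 101.2]
ee_rot: [0.221, 0.271, 0.936, -0.048]
force: [0.4, -0.1, -0.5]
grip_width: 1.002
grip_force: 0.0
```

```bash
cat > st.py <<'E'
import sys
from h import *
from scipy.spatial.transform import Rotation as Ro
s=ctrl.sense();q=s['ee_rot'];R=Ro.from_quat(np.r_[q[1:],q[0]]).as_matrix()
print(s['eef_pos'].round(1) if hasattr(s['eef_pos'],'round') else s['eef_pos'],'j',np.round(s['joints'],2),'force',np.round(s['force'],1),'t',s['time_s'])
print(R.round(3))
T=np.array(eval(sys.argv[1]),float)
print('shift',(R.T@(T[:3]-s['eef_pos'])).round(1))
if len(T)>3: # desired: tool y azimuth, tilt about y (deg)
    az,b=np.radians(T[3:]); x0=np.array([-np.sin(az),np.cos(az),0]);y0=np.array([np.cos(az),np.sin(az),0])
    D=np.c_[x0,y0,[0,0,-1]]@Ro.from_rotvec([0,b,0]).as_matrix(); print('turn',Ro.from_matrix(R.T@D).as_rotvec().round(3))
E
python3 st.py '[509,-331,3,56.5,-25]'
```

```text
[ 514.8 -319.3  101.2] j [-0.81  0.43  1.78  0.28  0.51 -2.03] force [ 0.4 -0.1 -0.5] t 13.85
[[-0.755  0.529  0.386]
 [ 0.487  0.848 -0.21 ]
 [-0.439  0.029 -0.898]]
shift [ 41.8 -15.9  88.4]
turn [0.038 0.018 0.011]
```

Call:
send_rows --pt "-1 0 -0.008 0 0.038 0.018 0.011" --pt "-1 0 -0.008 0 0 0 0" --pt "-1 0.008 0 0.016 0 0 0" --pt "-1 0.008 0 0.016 0 0 0" --pt "-1 0.008 0 0.016 0 0 0" --pt "-1 0.007 0 0.016 0 0 0" --pt "-1 0.005 0 0.012 0 0 0" --pt "-1 0.004 0 0.009 0 0 0" --pt "-1 0 0 0 0 0 0" --pt "-1 0 0 0 0 0 0"

```text
time_s: 15.1
eef_pos: [506.2, -332.8, 7.6]
ee_rot: [0.208, 0.281, 0.935, -0.063]
force: [-1.0, -1.0, -0.3]
grip_width: 1.0
grip_force: 0.0
```

```bash
python3 st.py '[509,-331,3,56.5,-25]'
```

```text
[ 506.2 -332.8    7.6] j [-0.82  0.6   1.81  0.32  0.31 -2.09] force [-1.  -1.  -0.3] t 15.1
[[-0.756  0.552  0.353]
 [ 0.5    0.834 -0.234]
 [-0.423 -0.    -0.906]]
shift [0.7 3.1 4.8]
turn [-0.     0.001  0.001]
```

Call:
send_rows --pt "-1 0.001 0.003 0.005 0 0 0" --pt "-1 0 0 0 0 0 0" --pt "1 0 0 0 0 0 0" --pt "1 0 0 0 0 0 0" --pt "1 0 0 0 0 0 0" --pt "1 0 0 0 0 0 0" --pt "1 -0.008 0 -0.018 0 0 0" --pt "1 -0.013 0 -0.027 0 0 0" --pt "1 -0.013 0 -0.027 0 0 0" --pt "1 -0.013 0 -0.027 0 0 0" --squeeze 70

```text
time_s: 16.35
eef_pos: [508.9, -330.8, 112.3]
ee_rot: [0.207, 0.281, 0.935, -0.062]
force: [0.9, 0.4, -1.7]
grip_width: 0.69
grip_force: 75.3
```

```bash
python3 st.py '[440,-280,135,56.5,65]'
```

```text
[ 508.9 -330.8  112.3] j [-0.81  0.42  1.75  0.18  0.55 -1.93] force [ 0.9  0.4 -1.7] t 16.35
[[-0.756  0.552  0.351]
 [ 0.5    0.834 -0.232]
 [-0.421  0.    -0.907]]
shift [ 68.    4.4 -56.6]
turn [-0.     1.569  0.   ]
```

Call:
send_rows --pt "1 0.0235 0 -0.025 0 0 0" --pt "1 0.0235 0 -0.025 0 0 0" --pt "1 0.0235 0 -0.025 0 0 0" --pt "1 0 0 0 0 0.174 0" --pt "1 0 0 0 0 0.174 0" --pt "1 0 0 0 0 0.174 0" --pt "1 0 0 0 0 0.174 0" --pt "1 0 0 0 0 0.174 0" --pt "1 0 0 0 0 0.174 0" --pt "1 0 0 0 0 0.174 0"

```text
time_s: 17.6
eef_pos: [429.7, -278.6, 149.9]
ee_rot: [-0.367, 0.266, 0.884, 0.11]
force: [-0.3, -0.5, -2.0]
grip_width: 0.687
grip_force: 75.6
```

```bash
python3 st.py '[430,-278,100,56.5,65]'
```

```text
[ 429.7 -278.6  149.9] j [-0.75  0.82  1.09 -0.13  2.01 -1.74] force [-0.3 -0.5 -2. ] t 17.6
[[-0.589  0.552 -0.591]
 [ 0.39   0.834  0.39 ]
 [ 0.708 -0.    -0.706]]
shift [-35.2   0.6  35.3]
turn [-0.     0.348 -0.   ]
```

Call:
send_rows --pt "1 0 0 0 0 0.174 0" --pt "1 0 0 0 0 0.174 0" --pt "1 -0.0095 0 0.0044 0 0 0" --pt "1 -0.0095 0 0.0044 0 0 0" --pt "1 -0.0095 0 0.0044 0 0 0" --pt "1 -0.0095 0 0.0044 0 0 0" --pt "1 -0.003 0 0.0014 0 0 0" --pt "1 0 0 0 0 0 0" --pt "1 0 0 0 0 0 0" --pt "1 0 0 0 0 0 0"

```text
time_s: 18.85
eef_pos: [429.9, -278.6, 105.0]
ee_rot: [-0.512, 0.243, 0.809, 0.154]
force: [-0.4, 0.1, -1.8]
grip_width: 0.688
grip_force: 75.6
```

```bash
python3 st.py '[430,-278,96,56.5,65]'
python3 - <<'E'
from h import *
c=cap('wrist');d=cap('side')
i=np.vstack([cv2.resize(c['img'],(480,300),interpolation=cv2.INTER_AREA),cv2.resize(d['img'][100:250,280:520],(480,300),interpolation=cv2.INTER_CUBIC)])
cv2.imwrite('pics/w4.png',i[:,:,::-1])
E
```

```text
[ 429.9 -278.6  105. ] j [-0.74  1.07  0.91 -0.18  2.27 -1.75] force [-0.4  0.1 -1.8] t 18.85
[[-0.356  0.552 -0.754]
 [ 0.236  0.834  0.499]
 [ 0.904 -0.    -0.427]]
shift [-8.   0.6  4.1]
turn [-0.     0.005  0.   ]
```

View pics/w4.png

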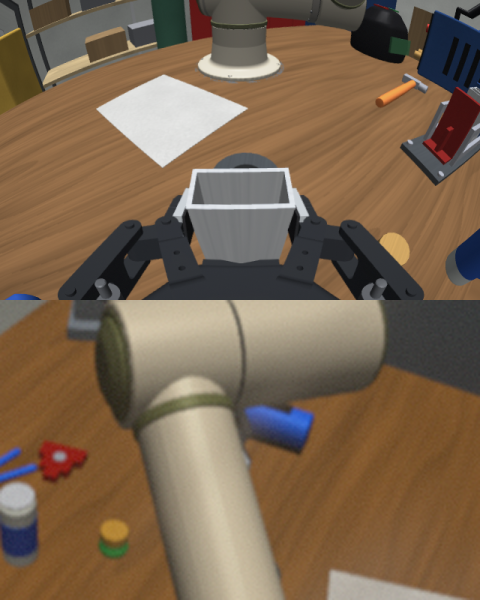

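Call:
send_rows --pt "1 -0.0036 0 0.0017 0 0 0" --pt "1 -0.0027 0 0.0013 0 0 0" --pt "1 -0.0009 0 0.0004 0 0 0" --pt "1 -0.0009 0 0.0004 0 0 0" --pt "1 0 0 0 0 0 0" --pt "1 0 0 0 0 0 0" --pt "1 0 0 0 0 0 0" --pt "1 0 0 0 0 0 0" --pt "1 0 0 0 0 0 0" --pt "1 0 0 0 0 0 0"

```text
time_s: 20.2
eef_pos: [429.8, -278.6, 95.8]
ee_rot: [-0.513, 0.243, 0.809, 0.154]
force: [-0.3, -0.3, -1.3]
grip_width: 0.688
grip_force: 75.6
```

Call:
send_rows --pt "1 -0.0009 0 0.0004 0 0 0" --pt "1 -0.0009 0 0.0004 0 0 0" --pt "1 0 0 0 0 0 0" --pt "1 0 0 0 0 0 0" --pt "1 0 0 0 0 0 0" --pt "1 0 0 0 0 0 0" --pt "1 0 0 0 0 0 0" --pt "1 0 0 0 0 0 0" --pt "1 0 0 0 0 0 0" --pt "1 0 0 0 0 0 0"

```text
time_s: 21.45
eef_pos: [429.9, -278.6, 94.2]
ee_rot: [-0.513, 0.243, 0.809, 0.154]
force: [0.8, 0.4, 5.7]
grip_width: 0.688
grip_force: 76.0
```

Call:
send_rows --pt "-1 0 0 0 0 0 0" --pt "-1 0 0 0 0 0 0" --pt "-1 0 0 0 0 0 0" --pt "-1 0 0 -0.02 0 0 0" --pt "-1 0 0 -0.03 0 0 0" --pt "-1 0 0 -0.03 0 0 0" --pt "-1 0.036 0 -0.017 0 0 0" --pt "-1 0.036 0 -0.017 0 0 0" --pt "-1 0.036 0 -0.017 0 -0.1 0" --pt "-1 0 0 0 0 -0.16 0"

```text
time_s: 22.7
eef_pos: [490.8, -319.0, 248.8]
ee_rot: [-0.4, 0.262, 0.87, 0.12]
force: [1.5, -0.5, -0.1]
grip_width: 1.003
grip_force: 0.0
```

Call:
send_rows --pt "-1 0 0 0 0 -0.175 0" --pt "-1 0 0 0 0 -0.175 0" --pt "-1 0 0 0 0 -0.175 0" --pt "-1 0 0 0 0 -0.175 0" --pt "-1 0 0 0 0 -0.175 0" --pt "-1 0.01 0 0 0 0 0" --pt "-1 0.02 0 0 0 0 0" --pt "-1 0.015 0 0 0 0 0" --pt "-1 0 0 0 0 0 0" --pt "-1 0 0 0 0 0 0"

```text
time_s: 23.95
eef_pos: [453.1, -294.1, 247.0]
ee_rot: [0.002, 0.288, 0.958, -0.0]
force: [-0.6, -0.1, -0.1]
grip_width: 0.996
grip_force: 0.0
```

```bash
python3 st.py '[440,-285,83,56.5,0]'
python3 - <<'E'
from h import *
c=cap('wrist');np.save('w5.npy',c,allow_pickle=True)
cv2.imwrite('pics/w5.png',c['img'][:,:,::-1])
E
```

```text
[ 453.1 -294.1  247. ] j [-0.79  0.33  1.43  0.    1.38 -1.78] force [-0.6 -0.1 -0.1] t 23.95
[[-0.834  0.552  0.003]
 [ 0.552  0.834 -0.002]
 [-0.003  0.    -1.   ]]
shift [ 16.5   0.3 163.9]
turn [0.    0.003 0.   ]
```

View pics/w5.png

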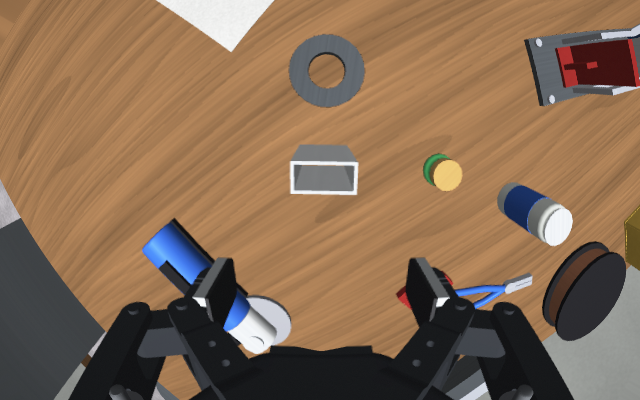

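Run:
```python
from h import *
c=np.load('w5.npy',allow_pickle=True).item()
q=np.array([onz(c,p,120)[:2] for p in [(290.5,161),(357.5,161),(357.5,194.5),(290.5,193.5)]]);m=q.mean(0);print(q.round(1),m)
for i in range(4):
    e=q[(i+1)%4]-q[i];print('len %.0f az %.1f'%(np.hypot(*e),np.degrees(np.arctan2(e[1],e[0]))))
d=m-np.array([453.1,-294.1]);print('tool shift',d@[-.834,.552],d@[.552,.834])
```

```text
[[ 414.  -299.9]
 [ 446.8 -250.4]
 [ 473.2 -266.7]
 [ 438.6 -317.2]] [ 443.13847596 -283.54630712]
len 59 az 56.5
len 31 az -31.8
len 61 az -124.5
len 30 az 145.0
tool shift 14.133549519120074 3.3030185893185204
```

Call:
send_rows --pt "-1 0.014 0.002 0 0 0 0" --pt "-1 0 0 0.03 0 0 0" --pt "-1 0 0 0.035 0 0 0" --pt "-1 0 0 0.035 0 0 0" --pt "-1 0 0 0.033 0 0 0" --pt "-1 0 0 0.02 0 0 0" --pt "-1 0 0 0.01 0 0 0" --pt "1 0 0 0 0 0 0" --pt "1 0 0 0 0 0 0" --pt "1 0 0 0 0 0 0" --squeeze 60

```text
time_s: 25.25
eef_pos: [443.2, -285.2, 85.0]
ee_rot: [0.003, 0.288, 0.958, -0.001]
force: [1.4, 0.0, 3.0]
grip_width: 0.697
grip_force: 64.7
```

Call:
send_rows --pt "1 0 0 0 0 0 0" --pt "1 0 0 -0.02 0 0 0" --pt "1 0 0 -0.03 0 0 0" --pt "1 0 0 -0.035 0 0 0" --pt "1 0 0 -0.035 0 0 0" --pt "1 0 0 -0.035 0 0 0.177" --pt "1 0 0 0 0 0 0.177" --pt "1 0 0 0 0 0 0.177" --pt "1 0 0 0 0 0 0.177" --pt "1 0 0 0 0 0 0.177"

```text
time_s: 26.5
eef_pos: [441.9, -284.1, 238.8]
ee_rot: [0.002, 0.672, 0.74, 0.0]
force: [0.8, 0.7, -2.5]
grip_width: 0.696
grip_force: 64.9
```

```bash
python3 st.py '[535.6,190,238.5,-14.1,0]'
```

```text
[ 441.9 -284.1  238.8] j [-0.8   0.31  1.49  0.    1.34 -0.89] force [ 0.8  0.7 -2.5] t 26.5
[[-0.096  0.995  0.003]
 [ 0.995  0.096 -0.002]
 [-0.003  0.003 -1.   ]]
shift [463.  138.6  -0.5]
turn [0.004 0.002 0.342]
```

Call:
send_rows --pt "1 0 0 0 0.004 0.002 0.171" --pt "1 0.02 0 0 0 0 0.171" --pt "1 0.045 -0.003 0 0 0 0" --pt "1 0.05 -0.003 0 0 0 0" --pt "1 0.05 -0.003 0 0 0 0" --pt "1 0.05 -0.003 0 0 0 0" --pt "1 0.05 -0.003 0 0 0 0" --pt "1 0.05 -0.003 0 0 0 0" --pt "1 0.05 -0.003 0 0 0 0" --pt "1 0.045 -0.003 0 0 0 0"

```text
time_s: 27.75
eef_pos: [512.9, 121.8, 238.5]
ee_rot: [0.0, 0.787, 0.617, -0.001]
force: [0.8, 0.5, -0.6]
grip_width: 0.692
grip_force: 65.0
```

Call:
send_rows --pt "1 0.035 0 0 0 0 0" --pt "1 0.025 0 0 0 0 0" --pt "1 0.01 0 0 0 0 0" --pt "1 0 0 0 0 0 0" --pt "1 0 0 0 0 0 0" --pt "1 0 0 0 0 0 0" --pt "1 0 0 0 0 0 0" --pt "1 0 0 0 0 0 0" --pt "1 0 0 0 0 0 0" --pt "1 0 0 0 0 0 0"

```text
time_s: 29.0
eef_pos: [529.8, 188.1, 238.7]
ee_rot: [0.0, 0.787, 0.617, -0.0]
force: [-0.8, -0.7, -1.3]
grip_width: 0.694
grip_force: 65.0
```

```bash
python3 st.py '[535.6,190.5,97.5,-14.1,0]'
python3 - <<'E'
from h import *
c=cap('wrist');np.save('w6.npy',c,allow_pickle=True)
cv2.imwrite('pics/w6.png',c['img'][:,:,::-1])
E
```

```text
[529.8 188.1 238.7] j [ 0.13  0.39  1.37 -0.    1.38  0.37] force [-0.8 -0.7 -1.3] t 29.0
[[ 0.238  0.971  0.   ]
 [ 0.971 -0.238 -0.001]
 [-0.001  0.    -1.   ]]
shift [  3.9   5.  141.2]
turn [0.    0.001 0.006]
```

View pics/w6.png

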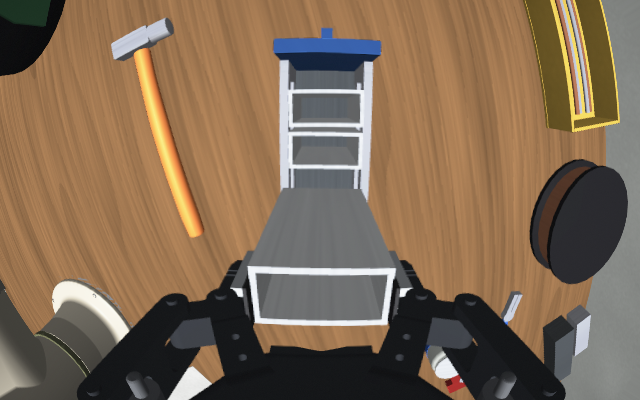

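Call:
send_rows --pt "1 0.003 0.005 0.015 0 0 0.006" --pt "1 0 0 0.025 0 0 0" --pt "1 0 0 0.025 0 0 0" --pt "1 0 0 0.025 0 0 0" --pt "1 0 0 0.02 0 0 0" --pt "1 0 0 0.015 0 0 0" --pt "1 0 0 0.01 0 0 0" --pt "1 0 0 0.004 0 0 0" --pt "1 0 0 0.002 0 0 0" --pt "1 0 0 0 0 0 0"

```text
time_s: 30.3
eef_pos: [535.6, 189.7, 98.0]
ee_rot: [0.001, 0.789, 0.615, 0.0]
force: [-0.2, 0.3, -1.5]
grip_width: 0.692
grip_force: 65.0
```

Call:
send_rows --pt "-1 0 0 0 0 0 0" --pt "-1 0 0 0 0 0 0" --pt "-1 0 0 -0.02 0 0 0" --pt "-1 0 0 -0.03 0 0 0" --pt "-1 0 0 -0.035 0 0 0" --pt "1 -0.02 0 0 0 0 0" --pt "1 -0.03 0 0 0 0 0" --pt "1 -0.035 0 0 0 0 0" --pt "1 -0.03 0 0 0 0 0" --pt "1 0 0 0 0 0 0" --squeeze 40

```text
time_s: 31.55
eef_pos: [506.6, 76.5, 182.2]
ee_rot: [0.0, 0.79, 0.614, -0.001]
force: [-0.4, 0.8, -1.5]
grip_width: 0.0
grip_force: 0.0
```

```bash
python3 st.py '[507,78,110,-14.4,0]'
python3 - <<'E'
from h import *
c=cap('wrist');np.save('w7.npy',c,allow_pickle=True)
for q in ['tube_a','stop_back']:
  for d in ctrl.landmark_of(q,c)[:3]: print(q,d,onz(c,d['point'],137 if q!='tube_a' else 72).round(1))
for d in ctrl.boxes_of('tube_a',c): print(d)
E
```

```text
[506.6  76.5 182.2] j [-0.08  0.33  1.61 -0.    1.2   0.17] force [-0.4  0.8 -1.5] t 31.55
[[ 0.247  0.969 -0.001]
 [ 0.969 -0.247 -0.001]
 [-0.001 -0.001 -1.   ]]
shift [ 1.6  0.  72.2]
turn [-0.001  0.001  0.002]
tube_a {'point': [319.9, 13.1], 'score': 0.73} [545.8 229.   72. ]
stop_back {'point': [318.8, 164.8], 'score': 0.82} [516.8 117.8 137. ]
{'extent': [270.1, 1.4, 97.4, 19.3], 'score': 0.78}
```

Call:
send_rows --pt "1 0 0 0.03 0 0 0" --pt "1 0 0 0.03 0 0 0" --pt "1 0 0 0.012 0 0 0" --pt "1 0.012 0 0 0 0 0" --pt "1 0.01 0 0 0 0 0" --pt "1 0.006 0 0 0 0 0" --pt "1 0.006 0 0 0 0 0" --pt "1 0.006 0 0 0 0 0" --pt "1 0.006 0 0 0 0 0" --pt "1 0.006 0 0 0 0 0"

```text
time_s: 33.0
eef_pos: [520.3, 128.8, 110.8]
ee_rot: [0.001, 0.789, 0.615, -0.0]
force: [0.8, -2.9, 1.6]
grip_width: 0.002
grip_force: 1.7
```

Call:
send_rows --pt "1 0.006 0 0 0 0 0" --pt "1 0.006 0 0 0 0 0" --pt "1 0.006 0 0 0 0 0" --pt "1 0.006 0 0 0 0 0" --pt "1 0.006 0 0 0 0 0" --pt "1 0.006 0 0 0 0 0" --pt "1 0.005 0 0 0 0 0" --pt "1 0.004 0 0 0 0 0" --pt "1 0.003 0 0 0 0 0" --pt "1 0 0 0 0 0 0"

```text
time_s: 34.25
eef_pos: [531.9, 175.1, 110.6]
ee_rot: [0.001, 0.789, 0.615, -0.0]
force: [1.7, -5.3, 0.8]
grip_width: 0.001
grip_force: 2.2
```

```bash
python3 st.py '[539.6,206.8,110,-14.4,0]'
python3 - <<'E'
from h import *
for n in ['side','scene']:
  c=cap(n)
  for q in ['tube_a','stop_back']:
    for d in ctrl.landmark_of(q,c)[:4]: print(n,q,np.round(d['point']),round(d['score'],2),onz(c,d['point'],137 if q!='tube_a' else 72).round(0))
E
```

```text
[531.9 175.1 110.6] j [ 0.11  0.51  1.54 -0.    1.09  0.36] force [ 1.7 -5.3  0.8] t 34.25
[[ 0.244  0.97   0.   ]
 [ 0.97  -0.244 -0.002]
 [-0.001  0.001 -1.   ]]
shift [32.6 -0.2  0.6]
turn [0.001 0.001 0.005]
side tube_a [220. 328.] 0.95 [554. 270.  72.]
side tube_a [232. 320.] 0.88 [546. 243.  72.]
side stop_back [253. 291.] 0.72 [523. 190. 137.]
side stop_back [251. 326.] 0.35 [476. 249. 137.]
scene tube_a [383. 274.] 0.81 [551. 246.  72.]
scene tube_a [386. 280.] 0.61 [556. 270.  72.]
scene stop_back [379. 242.] 0.5 [528. 189. 137.]
```

Call:
send_rows --pt "1 0.003 0 0 0 0 0" --pt "1 0.003 0 0 0 0 0" --pt "1 0.002 0 0 0 0 0" --pt "1 0.002 0 0 0 0 0" --pt "1 0.002 0 0 0 0 0" --pt "1 0.001 0 0 0 0 0" --pt "1 0.001 0 0 0 0 0" --pt "1 0.001 0 0 0 0 0" --pt "1 0 0 0 0 0 0" --pt "1 0 0 0 0 0 0"

```text
time_s: 35.8
eef_pos: [535.5, 189.4, 110.6]
ee_rot: [0.001, 0.789, 0.615, -0.0]
force: [2.4, -6.3, 2.1]
grip_width: 0.002
grip_force: 3.0
```

Call:
send_rows --pt "1 0.001 0 0 0 0 0" --pt "1 0.001 0 0 0 0 0" --pt "1 0.001 0 0 0 0 0" --pt "1 0 0 0 0 0 0" --pt "1 0 0 0 0 0 0" --pt "1 0 0 0 0 0 0" --pt "1 0 0 0 0 0 0" --pt "1 0 0 0 0 0 0" --pt "1 0 0 0 0 0 0" --pt "1 0 0 0 0 0 0"

```text
time_s: 37.05
eef_pos: [536.3, 192.2, 110.6]
ee_rot: [0.001, 0.789, 0.615, -0.0]
force: [1.2, -7.3, 1.7]
grip_width: 0.002
grip_force: 3.0
```

Call:
send_rows --pt "1 0.0005 0 0 0 0 0" --pt "1 0.0005 0 0 0 0 0" --pt "1 0.0005 0 0 0 0 0" --pt "1 0.0005 0 0 0 0 0" --pt "1 0 0 0 0 0 0" --pt "1 0 0 0 0 0 0" --pt "1 0 0 0 0 0 0" --pt "1 0 0 0 0 0 0" --pt "1 0 0 0 0 0 0" --pt "1 0 0 0 0 0 0"

```text
time_s: 38.3
eef_pos: [536.8, 194.1, 110.6]
ee_rot: [0.001, 0.789, 0.615, -0.0]
force: [2.2, -8.0, 1.9]
grip_width: -0.0
grip_force: 3.2
```

Call:
send_rows --pt "1 0.0005 0 0 0 0 0" --pt "1 0.0005 0 0 0 0 0" --pt "1 0.0005 0 0 0 0 0" --pt "1 0 0 0 0 0 0" --pt "1 0 0 0 0 0 0" --pt "1 0 0 0 0 0 0" --pt "1 0 0 0 0 0 0" --pt "1 0 0 0 0 0 0" --pt "1 0 0 0 0 0 0" --pt "1 0 0 0 0 0 0"

```text
time_s: 39.55
eef_pos: [537.1, 195.4, 110.7]
ee_rot: [0.001, 0.789, 0.615, -0.001]
force: [1.1, -8.5, 2.1]
grip_width: 0.004
grip_force: 3.9
```

Call:
send_rows --pt "1 0.0005 0 0 0 0 0" --pt "1 0.0005 0 0 0 0 0" --pt "1 0.0005 0 0 0 0 0" --pt "1 0.0005 0 0 0 0 0" --pt "1 0 0 0 0 0 0" --pt "1 0 0 0 0 0 0" --pt "1 0 0 0 0 0 0" --pt "1 0 0 0 0 0 0" --pt "1 0 0 0 0 0 0" --pt "1 0 0 0 0 0 0"

```text
time_s: 40.8
eef_pos: [537.1, 195.4, 110.7]
ee_rot: [0.002, 0.789, 0.615, -0.003]
force: [-2.6, -20.1, 6.5]
grip_width: -0.001
grip_force: 10.0
```

Run:
```python
from h import *
s=ctrl.sense();print(s['force'],s['eef_pos'])
c=cap('wrist');np.save('w8.npy',c,allow_pickle=True)
P=s['eef_pos'][:2]
y=np.radians(75.8);a=np.array([np.cos(y),np.sin(y)])
# scan brightness along jig centre-ish line (tool y=+18) at tube-top height
for off in (-15,15):
  L=[]
  for d in range(0,125,1):
    X=np.r_[P+a*d+off*np.array([a[1],-a[0]]),132]
    u,v=proj(c,X)[0]; L.append(c['img'][int(round(v)),int(round(u))] if 0<=v<400 else [0,0,0])
  print(off,' '.join('%d:%s'%(d,'/'.join(str(k//10) for k in p)) for d,p in enumerate(L)))
```

```text
[ -2.60926543 -20.06440412   6.54039907] [537.10706517 195.39291003 110.6565134 ]
-15 0:10/10/11 1:10/10/11 2:10/10/11 3:10/10/11 4:10/10/11 5:10/10/11 6:10/10/11 7:10/10/11 8:12/9/10 9:18/5/5 10:18/5/5 11:18/5/5 12:18/5/5 13:18/5/5 14:18/5/5 15:18/5/5 16:18/5/5 17:18/5/5 18:18/5/5 19:18/5/5 20:17/5/4 21:7/2/2 22:7/2/2 23:22/22/22 24:24/24/24 25:24/24/24 26:13/13/13 27:11/11/11 28:11/11/11 29:11/11/11 30:11/11/11 31:11/11/11 32:11/11/11 33:11/11/11 34:11/11/11 35:11/11/11 36:10/11/11 37:10/11/11 38:10/11/11 39:11/11/11 40:11/11/11 41:11/11/11 42:11/11/11 43:11/11/11 44:11/11/11 45:11/11/11 46:11/11/11 47:10/11/11 48:9/10/10 49:9/9/9 50:18/19/19 51:24/24/24 52:24/24/24 53:24/24/24 54:23/24/24 55:23/24/24 56:15/16/16 57:11/11/11 58:11/11/11 59:11/11/11 60:11/11/11 61:11/11/11 62:11/11/11 63:11/11/11 64:11/11/11 65:11/11/11 66:11/11/11 67:9/9/9 68:9/9/9 69:8/9/9 70:9/9/9 71:9/9/9 72:9/9/9 73:8/9/9 74:8/9/9 75:8/8/9 76:9/9/9 77:9/9/9 78:9/9/9 79:8/9/9 80:20/21/22 81:23/24/24 82:23/24/24 83:23/24/24 84:23/24/24 85:23/24/24 86:17/18/18 87:8/9/9 88:8/9/9 89:8/8/9 90:8/9/9 91:8/8/9 92:8/9/9 
[... 998 characters left out ...]
1/11/11 61:10/11/11 62:11/11/11 63:11/11/11 64:11/11/11 65:11/11/11 66:10/10/11 67:10/10/10 68:9/10/10 69:9/10/10 70:9/10/10 71:9/10/10 72:9/10/10 73:9/9/10 74:9/9/10 75:9/9/10 76:9/10/10 77:9/10/10 78:9/10/10 79:9/10/10 80:23/23/24 81:24/24/24 82:24/24/24 83:24/24/24 84:24/24/24 85:24/24/24 86:14/15/15 87:9/10/10 88:9/9/10 89:9/9/10 90:9/9/10 91:9/9/9 92:9/9/9 93:9/9/10 94:9/10/10 95:9/9/10 96:9/9/9 97:9/9/9 98:9/9/9 99:8/9/9 100:8/9/9 101:8/9/9 102:8/9/9 103:8/9/9 104:8/9/9 105:8/8/9 106:8/9/9 107:8/9/9 108:9/9/9 109:8/9/9 110:11/12/12 111:23/24/24 112:23/24/24 113:21/22/23 114:1/3/5 115:5/9/16 116:5/9/17 117:5/9/17 118:5/9/17 119:5/9/17 120:5/9/16 121:5/9/17 122:5/9/16 123:0/0/0 124:0/0/0
```

Call:
send_rows --pt "1 -0.002 0 0 0 0 0" --pt "1 -0.005 0 0 0 0 0" --pt "1 -0.015 0 0 0 0 0" --pt "1 -0.02 0 0 0 0 0" --pt "1 -0.02 0 -0.01 0 0 0" --pt "1 0 0 -0.03 0 0 0" --pt "1 0 0 -0.03 0 0 0" --pt "1 0 0 -0.03 0 0 0" --pt "1 0 0 0 0 0 0" --pt "1 0 0 0 0 0 0"

```text
time_s: 42.1
eef_pos: [521.9, 137.3, 210.3]
ee_rot: [0.0, 0.789, 0.615, -0.001]
force: [-0.3, 0.9, -0.7]
grip_width: -0.002
grip_force: 0.0
```

Run:
```python
from h import *
s=ctrl.sense();print(s['force'],s['eef_pos'])
c=cap('wrist');P=np.array([537.1,195.4])
y=np.radians(75.8);a=np.array([np.cos(y),np.sin(y)])
for off in (-15,15):
  L=[]
  for d in range(5,125,1):
    u,v=proj(c,np.r_[P+a*d+off*np.array([a[1],-a[0]]),132])[0]
    p=c['img'][int(round(v)),int(round(u))].astype(int) if 0<=v<400 else np.zeros(3,int)
    L.append('W' if p.min()>170 else 'R' if p[0]>2*p[1]+20 else 'B' if p[2]>1.5*p[0]+20 else '.')
  print(off,''.join(L))
```

```text
[-0.2603964   0.86141546 -0.69792657] [521.87200744 137.30070148 210.31313228]
-15 RRRRRRRRRRRRRRRRRRWWWW........................WWWWWW........................WWWWWW......................................
15 RRRRRRRRRRRRRRRRRRWWW.........................WWWWWW........................WWWWWW......................................
```

```bash
python3 -c "
from rig import ctrl
print(ctrl.finish_job())"
```

```text
the job is handed in; nothing more can be done
None
```

The other two tubes now stand in the channel beside the first. The red stop is pushed up so all three are snug against the blue end; the last pictures showed no gaps. I handed the job in at about 42 s on the robot's clock.

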